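Swap two water filters and fit the third behind the sliding gate

TASK

After rinsing, the blue and the green filter were put back into each other's bays of the counter-top water filter, and the orange one is still on its coaster. Slide the gate fully open, put every filter fully home in the bay with its own colour (the empty bay or the worktop can serve to park one on the way), then slide the gate fully shut so that it holds all three. Keep the filters upright throughout, for they are wet inside, and leave the glass where it stands.

Things in the scene. Friction and masses are not known exactly. Their poses are not given: they have to be found in the camera images.
- filter_blue_center (a point): upright round water filter, 112 mm tall, 0.22 kg: white barrel 42 mm wide, its lowest 16 mm narrowing to a 30 mm foot; blue flange 62 mm wide, 52 to 58 mm above the foot; above it the blue grip cap 38 mm wide up to the top (grip it there, from above). The point is its centre, 56 mm above the foot; z is its axis, up. At the start it stands in the green bay.
- filter_green_center (a point): upright round water filter, 112 mm tall, 0.22 kg: white barrel 42 mm wide, its lowest 16 mm narrowing to a 30 mm foot; green flange 62 mm wide, 52 to 58 mm above the foot; above it the green grip cap 38 mm wide up to the top (grip it there, from above). The point is its centre, 56 mm above the foot; z is its axis, up. At the start it stands in the blue bay.
- filter_orange_center (a point): upright round water filter, 112 mm tall, 0.22 kg: white barrel 42 mm wide, its lowest 16 mm narrowing to a 30 mm foot; orange flange 62 mm wide, 52 to 58 mm above the foot; above it the orange grip cap 38 mm wide up to the top (grip it there, from above). The point is its centre, 56 mm above the foot; z is its axis, up. At the start it stands on a dark round wooden coaster (92 mm wide, 6 mm thick) left or right of the unit.
- bay_blue_floor (a point): the blue filter's bay: white housing 88 mm square with blue ring round the mouth; round well 47 mm wide, its floor 48 mm below the ring's top, mouth slightly chamfered. The point is the centre of the well's floor, z up, y along the row; a filter that is home has its foot on it. The three bays stand in one straight row, 92 mm apart, in any order.
- bay_green_floor (a point): the green filter's bay: white housing 88 mm square with green ring round the mouth; round well 47 mm wide, its floor 48 mm below the ring's top, mouth slightly chamfered. The point is the centre of the well's floor, z up, y along the row; a filter that is home has its foot on it. 
- bay_orange_floor (a point): the orange filter's bay: white housing 88 mm square with orange ring round the mouth; round well 47 mm wide, its floor 48 mm below the ring's top, mouth slightly chamfered. The point is the centre of the well's floor, z up, y along the row; a filter that is home has its foot on it. Empty at the start.
- gate (a joint): the filter unit's sliding gate, a steel bar with three tabs, in m: 0 = shut (a tab over each filter's flange, 4 mm above one that is home, holds it in), 0.046 = fully open (end stop; the tabs stand between the filters, which can be lifted out). It slides along the row of bays with about 2 N of friction and stays where it is left.
- gate_grip (a point): the gate's upright black thumb grip, on the robot's side of the row of bays: 12 mm thick along the row, 22 mm deep across it. The point is on its centre line, 21 mm below its top and 26 mm above the flat gate bar; y points along the row, the way the gate slides to open. It moves with the gate.
- glass_mid (a point): a clear drinking glass standing upside down, 95 mm in diameter, 108 mm tall, on the worktop on the other side of the unit from the coaster; the point is its centre, 54 mm up. It is to be left alone.

How it is judged:
By the outcome, as a careful person would: the job done as asked, in the order asked, and still so for the second after the job is handed in, with the robot touching nothing.
It also fails if it takes over 96 s, if anything falls off the work surface, if the arm or the gripper's body presses on something with over 40 N, if the wrist force passes 120 N, or if a joint passes its speed limit or range.

ROBOT

A 6-joint arm with a two-finger parallel gripper is mounted at the origin on a cart in front of the work surface, level with it; the furniture and walls round the work are solid. World frame = base frame: x ahead of the robot, y to its left, z up, the work surface at z = 0. Lengths are in m, angles in degrees, forces in N, time in s.
With the tool pointing down it reaches from about 0.4 to 0.825 m from the base axis. Payload 7 kg.
Tool frame: the origin (TCP) lies midway between the tips of the shut fingers; the grasp point (between the pads) lies 19 mm behind it; z points along the fingers, y is the direction in which the jaws open and shut (so a half turn about z gives the same grasp; the last joint's range is limited). The gripper opens to 88 mm and grips with 3 to 60 N. Pads are 19 mm wide; open, the fingers measure 130 mm over their backs; the gripper's body (78 mm by 193 mm) begins 47 mm behind the grasp point.
Start: joints at [88.127, 20.546, 0.682, 0, -70.136, -16.507], TCP at [0.213, 0.641, 0.227] pointing down, gripper open.
Joint ranges: [-176.03, 176.03], [-82.01, 121.73], [-58.28, 71.71], [-173.87, 95.51], [-174.79, -0.11], [-173.66, 173.66]. Speed limits (degrees/s): [136.94, 136.94, 172.46, 180, 180, 180].

INTERFACE

Orientations are given as a 3x3 rotation matrix whose columns are the frame's x, y, z axes.
In Python, from rig import robot gives the robot as it stands. Calls block until the motion is done:
- robot.goto(position, orientation): joint-space move of the TCP to a pose.
- robot.servo_line(position, ori=None, speed=0.15): straight line of the TCP; ori=None keeps the orientation; speed is the mean speed in m/s.
- robot.movej(angles): joint-space move.
- robot.move_gripper(opening): opening from 0.0 (shut) to 1.0 (fully open); the grip force is fixed at half the most; returns when the fingers have stopped.
- robot.dwell(seconds).
- robot.ik(position, orientation): joint angles nearest the present ones, or None.
- robot.grab_frame(name): name is "side" or "top"; returns (picture, depth): 480x640x3 uint8, red, green, blue; 480x640 float32, m along the optical axis (not along the pixel's ray), 0 where there is no reading.
- robot.camera_info(name): a dict with "vfov" (degrees; the focal length in pixels is half the picture's height over the tangent of half this angle, whatever the lens; pixels are square), "cx", "cy" (the principal point, pixels), "view" (4x4, takes a point from world to camera coordinates). Camera axes: x right, y down, z forward; pixel columns grow to the right and rows downward; lengths in m; the calibration is good to about 2 mm. A picture is of the moment at which its call begins. camera_info takes no time and is no camera call.
A pose or a line that the arm cannot do raises robot.Unreachable and nothing moves.
- robot.job_done(): hands the job in, once; it reports no verdict.
Readings, each from a call of its own:
- robot.read_t(): time.
- robot.read_qpos(): joint angles.
- robot.read_qvel(): joint speeds.
- robot.read_effort(): joint torques, N m.
- robot.read_position(): TCP position.
- robot.read_tcp_rot(): TCP orientation.
- robot.read_force(): force on the tool from outside, world axes, zero at the start.
- robot.read_ft_torque(): the same for the moment, N m.
- robot.read_grip_width(): opening from 0.0 (shut) to 1.0 (fully open).
Only numpy, scipy, OpenCV 4.12 (cv2) and the standard library are available. Lean on these libraries where they do the work, as an engineer would, in place of code of your own. Each camera call takes 0.05 s, during which the arm holds its last target.

## Working session

There is one attempt and no reset: what is moved stays moved. The work goes in short steps, each a Python script; the robot and the scene stay as the last script left them, time stands still between calls to the robot, and variables do not carry over. Pictures are saved under pics/ and viewed, and the job is handed in when it is done.

```bash
ls; mkdir -p pics
python3 - <<'E'
from rig import robot
import cv2,numpy as np
for n in("side","top"):
    p,d=robot.grab_frame(n); cv2.imwrite(f"pics/{n}0.png",p[:,:,::-1]); np.save(f"{n}0.npy",d); np.save(f"{n}0p.npy",p)
    i=robot.camera_info(n); print(n,i["vfov"],i["cx"],i["cy"],np.round(i["view"],3).tolist(),{k for k in i})
print(robot.read_t())
E
```

```text
pics
side 51.2322328104888 322.1680056986098 244.46428792020535 [[0.913, -0.408, 0.004, -0.453], [-0.262, -0.594, -0.761, 0.196], [0.313, 0.693, -0.649, 1.26], [0.0, 0.0, 0.0, 1.0]] {'vfov', 'cy', 'cx', 'view'}
top 53.509733927157136 314.85486350756696 232.86503677990657 [[-0.057, -0.998, -0.002, 0.019], [-0.976, 0.056, -0.21, 0.518], [0.21, -0.01, -0.978, 1.188], [0.0, 0.0, 0.0, 1.0]] {'vfov', 'cy', 'cx', 'view'}
0.1
```

View pics/side0.png

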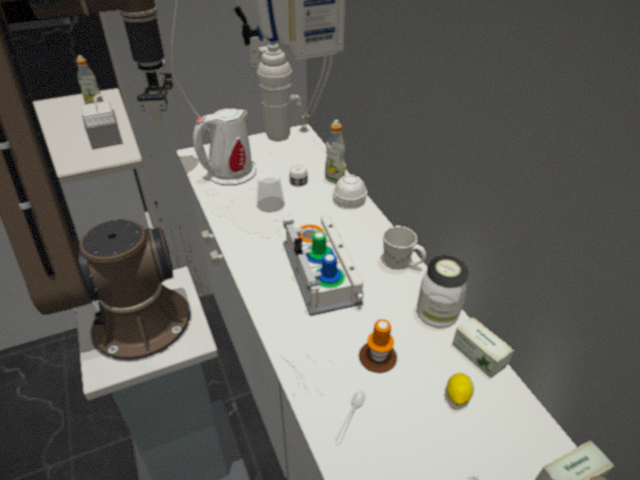

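View pics/top0.png

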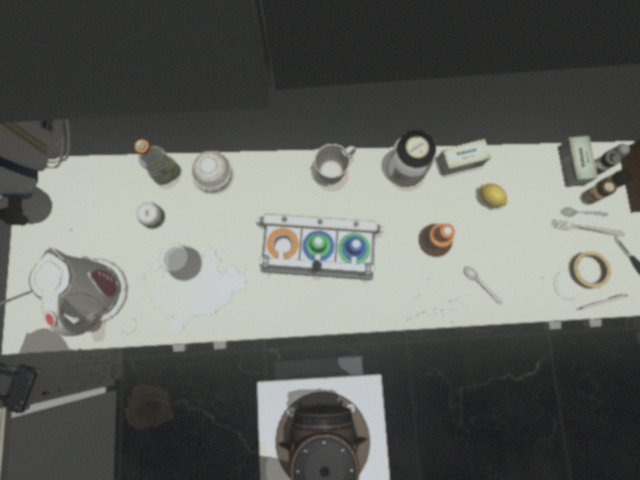

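The side view shows the row of bays at about (320,260) and the orange filter on its coaster at (380,345). The top view shows the orange bay (283,243) empty, green at (318,243), blue at (354,246), the gate grip at (316,265), the coaster at (438,237) and the glass at (182,262). I'll zoom in.

Run:
```python
import cv2,numpy as np
t=np.load("top0p.npy")[205:285,245:465,::-1]; s=np.load("side0p.npy")[205:385,260:420,::-1]
f=lambda a,k:cv2.convertScaleAbs(cv2.resize(a,None,fx=k,fy=k,interpolation=cv2.INTER_CUBIC),alpha=1.2)
cv2.imwrite("pics/tz.png",f(t,3.6)); cv2.imwrite("pics/sz.png",f(s,3.3))
```

```text
(no output)
```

View pics/tz.png

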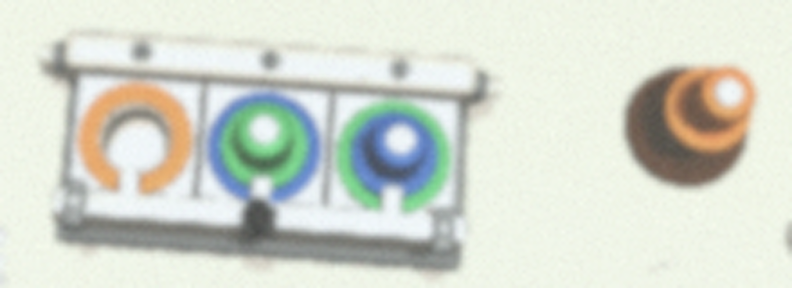

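View pics/sz.png

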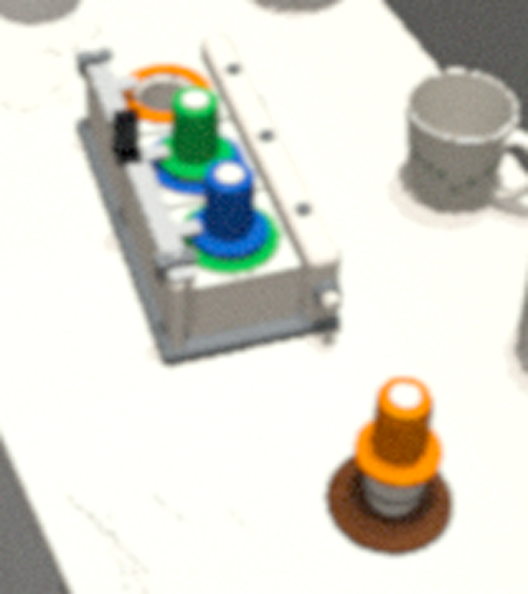

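The zoom shows the unit, left to right in the top view. Left is the orange bay (empty). Middle is the blue-ringed bay with the green filter, and right is the green-ringed bay with the blue filter. The black grip is in front of the middle bay, and a tab lies over each flange. Next I measure positions.

```bash
cat > vis.py <<'E'
import numpy as np,cv2
from rig import robot
def cam(n):
    i=robot.camera_info(n); f=240/np.tan(np.radians(i["vfov"]/2)); V=np.array(i["view"]); return f,i["cx"],i["cy"],V
def cloud(n,d):
    f,cx,cy,V=cam(n); v,u=np.mgrid[:480,:640]
    P=np.stack([(u-cx)/f*d,(v-cy)/f*d,d],-1)-V[:3,3]
    return P@V[:3,:3]
def ray(n,u,v,z):
    f,cx,cy,V=cam(n); R=V[:3,:3]; o=-R.T@V[:3,3]; r=R.T@np.array([(u-cx)/f,(v-cy)/f,1]); return o+r*(z-o[2])/r[2]
def proj(n,p):
    f,cx,cy,V=cam(n); q=V[:3,:3]@np.asarray(p)+V[:3,3]; return q[:2]/q[2]*f+[cx,cy]
H={"orange":(4,20),"green":(45,80),"blue":(100,130)}
def mask(p,c,s=110,v=60):
    h=cv2.cvtColor(p,cv2.COLOR_RGB2HSV); a,b=H[c]; return (h[...,0]>=a)&(h[...,0]<=b)&(h[...,1]>=s)&(h[...,2]>=v)
E
python3 - <<'E'
from vis import *
np.set_printoptions(precision=4,suppress=True)
for n in("top","side"):
    p=np.load(n+"0p.npy");d=np.load(n+"0.npy");P=cloud(n,d)
    roi=(abs(P[...,1])<.5)&(P[...,0]>.35)&(P[...,0]<.8)&(d>0)
    w=roi&(P[...,2]<.01)&(P[...,2]>-.02); print(n,"table z",np.median(P[w][:,2]))
    for c in H:
        m=mask(p,c)&roi; k,l,st,ce=cv2.connectedComponentsWithStats(m.astype(np.uint8))
        for j in range(1,k):
            if st[j,4]<25: continue
            Q=P[l==j]; print(n,c,st[j],"z pct",np.percentile(Q[:,2],[5,25,50,75,95]),"mean",Q.mean(0))
            for lo,hi in((.05,.075),(.085,.1),(.1,.2)): pass
E
```

```text
top table z 0.0004471390287794258
top orange [136 140  14  14  64] z pct [0.201  0.2067 0.209  0.2103 0.2125] mean [0.7145 0.3836 0.2081]
top orange [430 225  24  22 281] z pct [0.0598 0.0632 0.0655 0.1143 0.1199] mean [ 0.4868 -0.33    0.0795]
top orange [268 229  29  29 251] z pct [0.0692 0.0709 0.0724 0.0738 0.0766] mean [0.4964 0.0733 0.0725]
top blue [304 233  10  26  51] z pct [0.0677 0.0708 0.0723 0.0736 0.0762] mean [0.4782 0.0112 0.0722]
top blue [322 234  11  26  55] z pct [0.0683 0.0706 0.072  0.0741 0.0767] mean [ 0.4722 -0.043   0.0724]
top blue [343 237  23  21 191] z pct [0.0791 0.0819 0.0851 0.1351 0.1379] mean [ 0.4654 -0.1062  0.1039]
side table z 0.0009003353626243229
side orange [331 124  11   8  68] z pct [0.1973 0.2029 0.2079 0.2109 0.2126] mean [0.7141 0.3828 0.2065]
side orange [301 225  22   6  63] z pct [0.0696 0.0715 0.073  0.074  0.0755] mean [0.5074 0.0972 0.0727]
side orange [298 233  14   9  62] z pct [0.0346 0.0702 0.0737 0.0758 0.1387] mean [0.4635 0.0525 0.0798]
side orange [ 360  320   36   52 1003] z pct [0.0044 0.0069 0.0631 0.0856 0.1182] mean [ 0.4817 -0.3461  0.051 ]
side green [309 233  21  27 317] z pct [0.0808 0.0849 0.1039 0.1249 0.1373] mean [ 0.4718 -0.0266  0.1054]
side green [320 271  24  16 103] z pct [0.0701 0.0718 0.0728 0.074  0.0754] mean [ 0.4669 -0.1311  0.0728]
side blue [307 254  34  29 441] z pct [0.0729 0.0822 0.0938 0.1191 0.1364] mean [ 0.4603 -0.1093  0.1001]
```

Run:
```python
from vis import *
np.set_printoptions(precision=4,suppress=True)
ring={"O":[],"B":[],"G":[]}
for n in("top","side"):
    p=np.load(n+"0p.npy");d=np.load(n+"0.npy");P=cloud(n,d)
    box=lambda x0,x1,y0,y1:(P[...,0]>x0)&(P[...,0]<x1)&(P[...,1]>y0)&(P[...,1]<y1)
    for nm,b,z in(("green",(.44,.51,-.06,.01),.1365),("blue",(.43,.5,-.14,-.08),.1365),("orange",(.45,.52,-.38,-.3),.118)):
        m=box(*b)&(P[...,2]>z-.006)&(P[...,2]<z+.01); v,u=np.nonzero(m)
        c,r=cv2.minEnclosingCircle(np.c_[u,v].astype(np.float32))
        print(n,nm,m.sum(),"mean px",u.mean(),v.mean(),ray(n,u.mean(),v.mean(),z),"enc",ray(n,*c,z), "extent",np.ptp(P[m],axis=0))
    # ring points by colour at z .0725: fit circle in world
    for nm,c,b in(("O","orange",(.4,.56,.02,.13)),("B","blue",(.4,.56,-.075,.03)),("G","green",(.4,.55,-.16,-.06))):
        m=box(*b)&mask(p,c,70,40)&(abs(P[...,2]-.0725)<.004)
        v,u=np.nonzero(m); Q=np.array([ray(n,a,e,.0725)[:2] for a,e in zip(u,v)])
        if len(Q)<20: print(n,nm,len(Q));continue
        h=cv2.convexHull((Q*1e4).astype(np.float32))
        (c0,c1),r=cv2.minEnclosingCircle(h); print(n,"ring",nm,len(Q),c0/1e4,c1/1e4,"r",r/1e4, "mean",Q.mean(0))
    # black grip
    h=cv2.cvtColor(p,cv2.COLOR_RGB2HSV)
    m=box(.37,.47,-.08,.06)&(p.max(2)<70)&(P[...,2]>.08); 
    v,u=np.nonzero(m); print(n,"grip",m.sum(),u.mean(),v.mean(),P[m].mean(0),P[m].min(0),P[m].max(0))
    m=box(.35,.56,-.2,.16)&(d>0)
    print(np.histogram(P[m][:,2],bins=np.arange(0,.15,.006)))
```

```text
top green 185 mean px 317.74054054054056 240.75135135135136 [ 0.4812 -0.0159  0.1365] enc [ 0.4813 -0.0157  0.1365] extent [0.0366 0.0367 0.0107]
top blue 186 mean px 355.4301075268817 243.30107526881721 [ 0.4696 -0.1068  0.1365] enc [ 0.4691 -0.1069  0.1365] extent [0.037  0.0371 0.0114]
top orange 187 mean px 446.2192513368984 230.3048128342246 [ 0.4929 -0.3356  0.118 ] enc [ 0.4924 -0.335   0.118 ] extent [0.038 0.039 0.011]
top ring O 355 0.49313173828125 0.074659033203125 r 0.03966976623535156 mean [0.4961 0.074 ]
top ring B 196 0.48086015625 -0.01677008056640625 r 0.039297421264648434 mean [ 0.479  -0.0162]
top ring G 189 0.46917109375 -0.10785806884765625 r 0.038913577270507815 mean [ 0.469  -0.1058]
top grip 16662 302.8362741567639 43.25429120153643 [ 0.4625 -0.002   0.962 ] [ 0.4147 -0.08    0.1187] [0.47   0.06   1.0341]
(array([2254,  231,  474,  145,  137,   48,   43,   49,   61,  109,  207,
       1306,  892, 1055,  578,  614,  153,   25,   16,   20,   19,   31,
        313,   90]), array([0.   , 0.006, 0.012, 0.018, 0.024, 0.03 , 0.036, 0.042, 0.048,
       0.054, 0.06 
[... 624 characters left out ...]
an [0.492  0.0847]
side ring B 64 0.479036328125 -0.020338255310058593 r 0.03818940124511719 mean [ 0.4629 -0.0313]
side ring G 124 0.466592578125 -0.1068886962890625 r 0.03916025390625 mean [ 0.4656 -0.1288]
side grip 97 297.44329896907215 246.42268041237114 [ 0.419  -0.0121  0.1155] [ 0.4114 -0.0225  0.0805] [0.4283 0.0277 0.1397]
(array([1941,  192,  476,  132,  123,  115,  123,  115,  156,  165,  191,
        622,  503,  753,  372,  435,  172,   73,   74,   70,   68,   79,
        205,   77]), array([0.   , 0.006, 0.012, 0.018, 0.024, 0.03 , 0.036, 0.042, 0.048,
       0.054, 0.06 , 0.066, 0.072, 0.078, 0.084, 0.09 , 0.096, 0.102,
       0.108, 0.114, 0.12 , 0.126, 0.132, 0.138, 0.144]))
```

Run:
```python
from vis import *
np.set_printoptions(precision=4,suppress=True)
R=np.array([[.992,-.127],[.127,.992]])  # cols? local: a across, b along
e=np.array([.1299,.9915]);e/=np.linalg.norm(e);a=np.array([e[1],-e[0]]);B=np.array([.4811,-.0163])
for n in("top","side"):
    p=np.load(n+"0p.npy");d=np.load(n+"0.npy");P=cloud(n,d)
    L=(P[...,:2]-B)@np.c_[a,e]; z=P[...,2]
    roi=(d>0)&(abs(L[...,0])<.09)&(abs(L[...,1])<.18)&(z<.2)&(z>.02)
    g=roi&(L[...,0]<-.035)&(z>.1); print(n,"high front",g.sum(),np.c_[L[g],z[g]].mean(0),np.percentile(np.c_[L[g],z[g]],[2,50,98],axis=0).tolist())
    dk=roi&(L[...,0]<-.03)&(p.max(2)<60)&(z>.09);print("dark",dk.sum(),np.c_[L[dk],z[dk]].mean(0) if dk.any() else 0)
    f=roi&(abs(L[...,0]+.055)<.02)&(z>.08)&(z<.1)
    print("bar",np.percentile(np.c_[L[f],z[f]],[1,50,99],axis=0).tolist())
    for nm,q in(("edge",roi&(z>.05)),):
        print(np.percentile(L[q],[.5,99.5],axis=0))
# rectified height/colour map of top view at z=.088 plane
img=np.load("top0p.npy");out=np.zeros((320,760,3),np.uint8)
aa,bb=np.mgrid[-.1:.06:320j,.19:-.19:760j]
W=B+aa[...,None]*a+bb[...,None]*e
f,cx,cy,V=cam("top");Q=np.c_[W.reshape(-1,2),np.full(aa.size,.088)]@V[:3,:3].T+V[:3,3]
uv=(Q[:,:2]/Q[:,2:]*f+[cx,cy]).astype(np.float32).reshape(320,760,2)
o=cv2.remap(img,uv[...,0],uv[...,1],cv2.INTER_CUBIC)[::-1]
cv2.imwrite("pics/rect.png",o[...,::-1])
```

```text
top high front 99 [-0.0546 -0.0089  0.1178] [[-0.06676795167945328, -0.1332663101995612, 0.10019330613200449], [-0.05449889071079232, -0.000212764751809583, 0.10483346246021605], [-0.0381329779316708, 0.1327865015566394, 0.14052240788265047]]
dark 0 0
bar [[-0.06662043588055132, -0.1389683410576129, 0.08076249277488548], [-0.050650895113505526, 0.001956207179558101, 0.09155231789405491], [-0.03660070211643377, 0.14108805907592242, 0.09953907886888358]]
[[-0.0656 -0.153 ]
 [ 0.0746  0.1552]]
side high front 151 [-0.0588 -0.0074  0.1178] [[-0.06983843257077389, -0.13390647705322206, 0.1001643905432018], [-0.05912166833311109, -0.00453021963526356, 0.11761969617775755], [-0.041901621006587744, 0.1290660743713781, 0.13970508267066298]]
dark 87 [-0.062  -0.0044  0.1165]
bar [[-0.06987851316970357, -0.144369275020982, 0.08073670936466261], [-0.05449605435422472, -0.03724321258935408, 0.09219658733020564], [-0.036375073917366135, 0.13341086542097239, 0.09976680272869047]]
[[-0.0694 -0.1603]
 [ 0.0706  0.1381]]
```

View pics/rect.png

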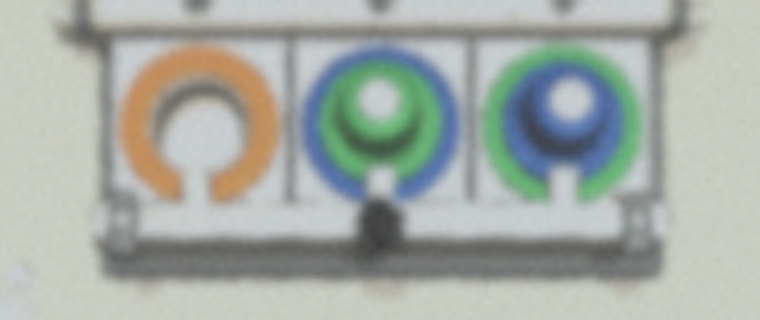

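The rectified view shows the grip opposite the middle filter, with the tabs centred on each bay. The bar's end brackets look symmetric, so I'll find the opening direction by a gentle push.

Run:
```python
from vis import *
np.set_printoptions(precision=4,suppress=True)
e=np.array([.1299,.9915]);e/=np.linalg.norm(e);a=np.array([e[1],-e[0]]);B=np.array([.4811,-.0163])
for n in("top","side"):
    d=np.load(n+"0.npy");P=cloud(n,d);L=(P[...,:2]-B)@np.c_[a,e]; z=P[...,2]
    g=(d>0)&(L[...,0]<-.03)&(L[...,0]>-.09)&(abs(L[...,1])<.03)&(z>.108)&(z<.16)
    for lo in(.108,.132):
        k=g&(z>lo);v,u=np.nonzero(k);w=ray(n,u.mean(),v.mean(),z[k].mean() if lo<.12 else .138);print(n,lo,k.sum(),w,(w[:2]-B)@np.c_[a,e],L[k].min(0),L[k].max(0),np.percentile(z[k],90))
# reach / ik check
def rot(ax): # tool y along ax, z down
    y=np.array([ax[0],ax[1],0]);zz=np.array([0,0,-1.]);return np.c_[np.cross(y,zz),y,zz]
G=B-.0918*e;O=B+.0918*e
for s in(1,-1):
    for nm,xy in(("O",O),("B",B),("G",G),("grip",B-.056*a),("cup",[.4927,-.3353])):
        for h in(.09,.2):
            q=robot.ik([*xy,h],rot(s*e)); print(s,nm,h,None if q is None else np.round(q,0))
```

```text
top 0.108 48 [ 0.4236 -0.0083  0.135 ] [-0.0581  0.0004] [-0.0669 -0.0049] [-0.0473  0.0058] 0.1392678399701717
top 0.132 41 [ 0.4244 -0.0086  0.138 ] [-0.0572  0.0003] [-0.0669 -0.0048] [-0.0473  0.0058] 0.13991608724818727
side 0.108 98 [ 0.4213 -0.0118  0.1264] [-0.0599 -0.0033] [-0.0701 -0.0084] [-0.0491  0.0049] 0.13854469468439964
side 0.132 35 [ 0.4217 -0.0116  0.138 ] [-0.0595 -0.0031] [-0.0701 -0.0068] [-0.0491  0.0049] 0.13968725460561884
1 O 0.09 [  31.   12.  -32.    0.  -46. -129.]
1 O 0.2 [  31.    5.  -23.    0.  -62. -129.]
1 B 0.09 [  22.   10.  -34.    0.  -46. -119.]
1 B 0.2 [  22.    3.  -25.    0.  -61. -119.]
1 G 0.09 [  11.   10.  -34.    0.  -46. -108.]
1 G 0.2 [  11.    3.  -25.    0.  -61. -108.]
1 grip 0.09 [  26.    5.  -40.    0.  -45. -123.]
1 grip 0.2 [  26.   -3.  -31.    0.  -61. -123.]
1 cup 0.09 [-15.  20. -19.   0. -50. -82.]
1 cup 0.2 [-15.  14. -12.   0. -64. -82.]
-1 O 0.09 [ 31.  12. -32.   0. -46.  51.]
-1 O 0.2 [ 31.   5. -23.   0. -62.  51.]
-1 B 0.09 [ 22.  10. -34.   0. -46.  61.]
-1 B 0.2 [ 22.   3. -25.   0. -61.  61.]
-1 G 0.09 [ 11.  10. -34.   0. -46.  72.]
-1 G 0.2 [ 11.   3. -25.   0. -61.  72.]
-1 grip 0.09 [ 26.   5. -40.   0. -45.  57.]
-1 grip 0.2 [ 26.  -3. -31.   0. -61.  57.]
-1 cup 0.09 [-15.  20. -19.   0. -50.  98.]
-1 cup 0.2 [-15.  14. -12.   0. -64.  98.]
```

```bash
cat >> vis.py <<'E'
np.set_printoptions(precision=4,suppress=True)
e=np.array([.1299,.9915]);e/=np.linalg.norm(e);a=np.array([e[1],-e[0]]);B=np.array([.4811,-.0163])
G=B-.0918*e;O=B+.0918*e
RT=np.c_[np.cross([-e[0],-e[1],0],[0,0,-1.]),[-e[0],-e[1],0],[0,0,-1.]]
def st(s=""): print(s,"t",round(robot.read_t(),2),"p",robot.read_position(),"F",np.round(robot.read_force(),1),"w",round(robot.read_grip_width()*88,1))
E
python3 - <<'E'
from vis import *
d=np.load("top0.npy");P=cloud("top",d);k=(d>0)&(P[...,0]>.2)&(P[...,0]<.75)&(P[...,1]>.02)&(P[...,1]<.8)&(P[...,2]<.4);print("tallest",P[k][P[k][:,2].argsort()[-3:]])
g=B-.058*a-.001*e
p=robot.read_position();robot.servo_line([p[0],p[1],.36],speed=.25);st()
robot.goto([*g,.30],RT);st()
robot.servo_line([*g,.104],speed=.15);st("down")
robot.move_gripper(0.0);st("closed")
E
```

```text
tallest [[0.2018 0.5648 0.339 ]
 [0.2002 0.5683 0.3391]
 [0.2019 0.5666 0.3391]]
 t 0.78 p [0.2126 0.64   0.36  ] F [-0.4  0.7 -0. ] w 87.9
 t 3.22 p [ 0.4238 -0.0092  0.3   ] F [ 0.3 -0.7  0.2] w 87.9
down t 4.67 p [ 0.424  -0.0096  0.1046] F [ 0.1  0.2 -0.1] w 88.0
closed t 5.84 p [ 0.4235 -0.0098  0.104 ] F [ 0.1  0.3 -0. ] w 12.2
```

Run:
```python
from vis import *
p0=robot.read_position()
for s in(1,-1):
    for k in(.003,.006):
        robot.servo_line([*(p0[:2]+s*k*e),p0[2]],speed=.02);st((s,k))
        if abs(robot.read_force()[:2]@e)>8: break
    if abs(robot.read_force()[:2]@e)>8:
        robot.servo_line(p0,speed=.03); continue
    break
```

```text
(1, 0.003) t 6.14 p [ 0.4238 -0.0067  0.104 ] F [-0.1 -1.1 -0.2] w 12.1
(1, 0.006) t 6.44 p [ 0.4243 -0.0036  0.104 ] F [-1.   0.6  0.4] w 11.7
```

It slides freely toward +y. I continue to the end stop.

Run:
```python
from vis import *
p=robot.read_position()
robot.servo_line([*(p[:2]+.034*e),p[2]],speed=.05);st()
q=robot.read_position()
for i in range(12):
    q=q+np.r_[.0015*e,0]; robot.servo_line(q,speed=.02); f=robot.read_force()[:2]@e; print(i,round(f,1),end=' ')
    if f<-12: break
st("stop")
print("slide from start",(robot.read_position()[:2]-[.4235,-.0098])@e)
robot.move_gripper(.4);st("rel")
robot.servo_line([*robot.read_position()[:2],.22],speed=.25);st()
for n in("top","side"):
    p,d=robot.grab_frame(n); cv2.imwrite(f"pics/{n}1.png",cv2.resize((p[200:290,240:400] if n=="top" else p[200:320,260:400])[:,:,::-1],None,fx=4,fy=4,interpolation=2))
```

```text
t 7.28 p [0.4288 0.0306 0.104 ] F [-0.6  1.8  0.4] w 11.8
0 0.5 1 -1.4 2 -2.2 3 -5.7 4 -14.2 stop t 8.53 p [0.4293 0.0361 0.104 ] F [  3.6 -14.8  -0.4] w 11.7
slide from start 0.04628643758081889
rel t 9.17 p [0.4297 0.0382 0.104 ] F [ 1.4 -0.2  0.2] w 35.2
 t 9.78 p [0.4296 0.0383 0.2203] F [-0.1  0.2  0.2] w 35.2
```

View pics/side1.png

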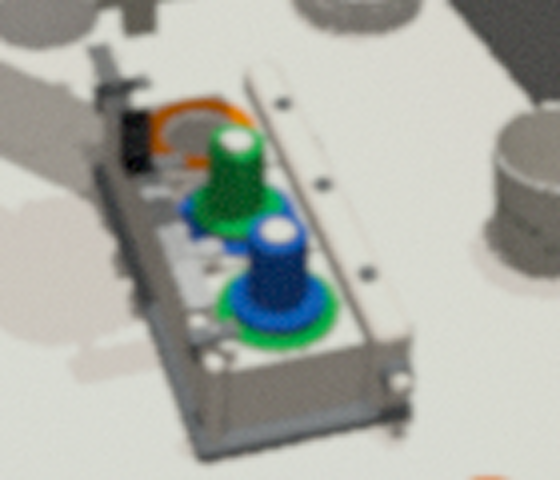

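View pics/top1.png

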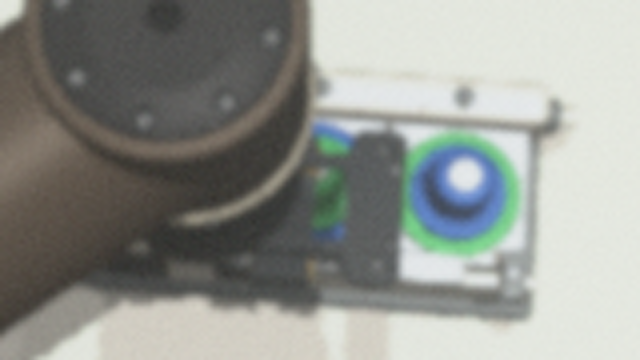

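The side view shows the tabs now between the filters, and the grip at about (137,140), past the middle bay. The slide measured 46.3 mm and the stop force was felt, so the gate is fully open. I'll now park green in the orange bay.

```bash
cat >> vis.py <<'E'
B=np.array([.4803,-.0165]);G=B-.0918*e;O=B+.0918*e
ZG=.0925; UP=.225
def pick(xy,z=ZG):
    robot.goto([*xy,UP],RT); robot.move_gripper(.72)
    robot.servo_line([*xy,z+.05],speed=.25); robot.servo_line([*xy,z],speed=.1);st("at")
    if abs(robot.read_force()[2])>10: raise SystemExit("contact")
    robot.move_gripper(0.);st("gripped")
    robot.servo_line([*xy,z+.05],speed=.1);st("lift");robot.servo_line([*xy,UP],speed=.25)
def place(xy,z=ZG):
    robot.servo_line([*xy,UP],speed=.25);st("above")
    robot.servo_line([*xy,z+.052],speed=.25)
    for h in(.04,.03,.02,.01,.004,.001,0):
        robot.servo_line([*xy,z+h],speed=.06 if h>.005 else .02); f=robot.read_force(); print(h,np.round(f,1),end=' ')
        if f[2]>12 and h>.002: st("BLOCKED");raise SystemExit
    st("down")
def release(xy):
    robot.move_gripper(.72);st("open"); p=robot.read_position(); robot.servo_line([p[0],p[1],UP],speed=.25)
E
python3 - <<'E'
from vis import *
pick(B);place(O)
E
```

```text
at t 12.12 p [ 0.4811 -0.0163  0.0934] F [ 0.  -0.6  0.2] w 63.5
gripped t 12.66 p [ 0.4805 -0.0165  0.0928] F [-0.1 -1.5  3. ] w 37.5
lift t 13.31 p [ 0.4797 -0.0165  0.1419] F [ 0.2 -0.4 -2.3] w 37.7
above t 14.31 p [0.4913 0.075  0.2232] F [ 0.4  0.1 -2.9] w 37.6
0.04 [-0.4  0.  -2.5] 0.03 [ 0.1  0.2 -2.3] 0.02 [ 0.7  0.3 -2.5] 0.01 [ 0.1 -0.3 -1.7] 0.004 [ 0.  -0.6 -3. ] 0.001 [-0.2  0.3 -3.1] 0 [ 0.1 -1.1  1.3] down t 17.08 p [0.4925 0.0746 0.0928] F [ 0.1 -1.1  1.3] w 38.0
```

Green went in smoothly and is home by contact force. Next, blue goes to the blue bay.

Run:
```python
from vis import *
release(O)
pick(G);place(B);release(B);st()
for n in("top","side"):
    p,d=robot.grab_frame(n); cv2.imwrite(f"pics/{n}2.png",cv2.resize((p[190:290,230:470] if n=="top" else p[200:380,260:420])[:,:,::-1],None,fx=3.2,fy=3.2,interpolation=2))
```

```text
open t 17.75 p [0.4922 0.0745 0.0925] F [-0.1  0.2 -0. ] w 63.1
at t 20.54 p [ 0.4691 -0.1075  0.0934] F [-0.2 -0.3  0.6] w 63.6
gripped t 21.08 p [ 0.4686 -0.1076  0.0928] F [-0.8  0.2  2.1] w 37.7
lift t 21.73 p [ 0.4678 -0.1074  0.1419] F [ 0.1  0.  -1.7] w 38.0
above t 22.73 p [ 0.4794 -0.016   0.2234] F [-0.7  0.1 -1.8] w 37.6
0.04 [-0.1  0.6 -2. ] 0.03 [-0.  -0.4 -3. ] 0.02 [-0.3  0.5 -2.1] 0.01 [ 0.2 -0.8 -1.7] 0.004 [ 0.4  0.9 -2.8] 0.001 [-0.4 -0.  -2.5] 0 [-0.4 -0.4  1.6] down t 25.51 p [ 0.4805 -0.0165  0.0928] F [-0.4 -0.4  1.6] w 37.7
open t 26.18 p [ 0.4803 -0.0165  0.0925] F [-0.7  0.2 -0.2] w 63.5
 t 26.86 p [ 0.4801 -0.0165  0.225 ] F [ 0.1  0.5 -0.6] w 63.4
```

View pics/side2.png

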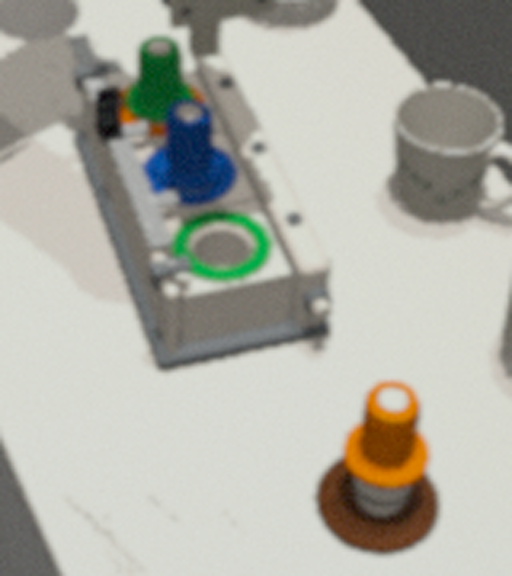

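The side view shows blue in the blue bay at (190,160), green in the orange bay at (160,85) and the green bay empty at (222,247). Next green goes home, and then I grip orange.

Run:
```python
from vis import *
pick(O);place(G);release(G)
C=np.array([.4915,-.3358])
pick(C,.074);st("orange held")
p,d=robot.grab_frame("side");cv2.imwrite("pics/side3.png",p[:,:,::-1])
```

```text
at t 28.77 p [0.4929 0.0748 0.0934] F [0.6 0.5 0.3] w 63.3
gripped t 29.31 p [0.4924 0.0745 0.0928] F [ 0.2 -1.6  3. ] w 37.7
lift t 29.96 p [0.4917 0.0744 0.1419] F [ 0.1 -1.  -1.7] w 38.0
above t 31.32 p [ 0.4681 -0.1074  0.2243] F [ 0.8  0.  -1.8] w 37.5
0.04 [ 0.  -0.5 -2.1] 0.03 [ 0.1  0.8 -2.2] 0.02 [-0.1  0.  -1.9] 0.01 [ 0.  -0.8 -1.9] 0.004 [ 0.8 -0.5 -1.9] 0.001 [-0.4 -0.7 -2.4] 0 [-0.7 -0.3  0.4] down t 34.1 p [ 0.4686 -0.1075  0.0928] F [-0.7 -0.3  0.4] w 37.9
open t 34.77 p [ 0.4684 -0.1075  0.0925] F [-0.6 -1.  -0.5] w 63.5
at t 37.79 p [ 0.4921 -0.3361  0.0748] F [ 0.8 -0.1  0.1] w 63.5
gripped t 38.33 p [ 0.4917 -0.3359  0.0744] F [-0.1  0.8  3. ] w 37.7
lift t 38.98 p [ 0.491  -0.3355  0.1234] F [ 1.1  0.9 -3.9] w 38.0
orange held t 39.53 p [ 0.4912 -0.3355  0.2245] F [-0.6 -0.6 -3.8] w 37.7
```

View pics/side3.png

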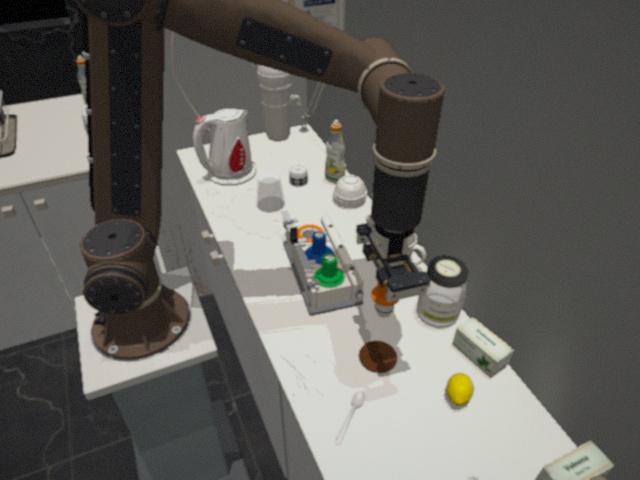

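Orange is held upright at (383,295) and the coaster is empty at (378,356). Blue and green are in their own bays.

Run:
```python
from vis import *
place(O);release(O);st()
robot.servo_line([.42,-.25,.25],speed=.4)
for n in("top","side"):
    p,d=robot.grab_frame(n); np.save(n+"4p.npy",p);np.save(n+"4.npy",d);cv2.imwrite(f"pics/{n}4.png",cv2.resize((p[190:290,230:400] if n=="top" else p[190:330,260:400])[:,:,::-1],None,fx=4,fy=4,interpolation=2))
    P=cloud(n,d)
    for nm,c in(("O",O),("B",B),("G",G)):
        m=(d>0)&(np.hypot(P[...,0]-c[0],P[...,1]-c[1])<.019)&(P[...,2]>.12)&(P[...,2]<.17); v,u=np.nonzero(m)
        if m.sum(): print(n,nm,m.sum(),"top z",np.percentile(P[m][:,2],[20,60,90]),ray(n,u.mean(),v.mean(),.1365))
```

```text
above t 41.38 p [0.4921 0.0738 0.2249] F [ 0.5  0.4 -2.9] w 37.5
0.04 [-0.1  0.7 -3.3] 0.03 [-0.1  0.  -3.3] 0.02 [ 0.2  0.7 -1.8] 0.01 [ 0.6 -0.5 -3.3] 0.004 [-0.1  0.6 -2.5] 0.001 [ 1.  -0.1 -3.6] 0 [ 0.4  0.2 -3.2] down t 44.15 p [0.4922 0.0745 0.0925] F [ 0.4  0.2 -3.2] w 37.1
open t 44.83 p [0.4923 0.0745 0.0925] F [-0.3 -0.5 -0.1] w 63.2
 t 45.51 p [0.492  0.0745 0.2251] F [-0.9 -0.1 -1. ] w 63.2
top O 196 top z [0.1339 0.137  0.139 ] [0.4917 0.074  0.1365]
top B 43 top z [0.1329 0.1373 0.1387] [ 0.48   -0.0037  0.1365]
side O 40 top z [0.1291 0.1369 0.1389] [0.4799 0.0708 0.1365]
side B 101 top z [0.1302 0.1364 0.1389] [ 0.4729 -0.0235  0.1365]
side G 66 top z [0.1263 0.1365 0.1385] [ 0.4552 -0.117   0.1365]
```

View pics/side4.png

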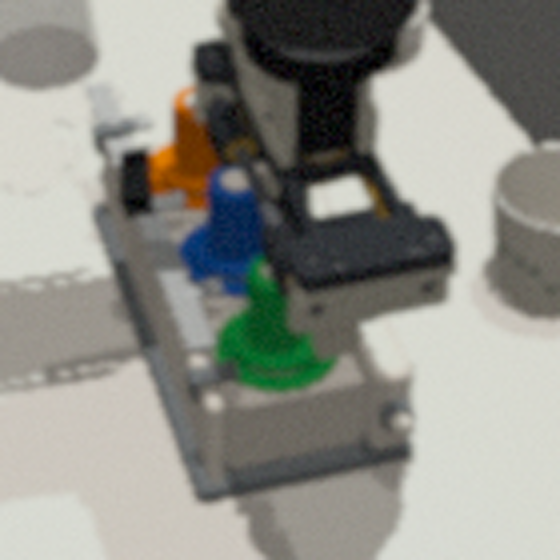

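View pics/top4.png

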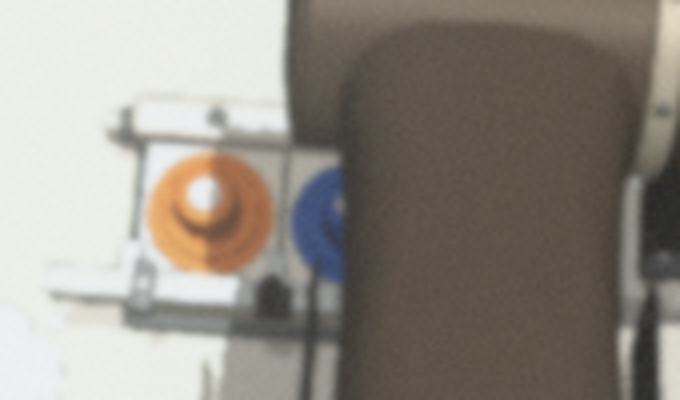

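All three filters read tops at about 0.137 m, which matches fully home. Now I shut the gate.

Run:
```python
from vis import *
g=np.array([.4297,.0382])
robot.goto([*g,.225],RT)
robot.servo_line([*g,.104],speed=.15);st("at")
robot.move_gripper(0.);st("grip")
p=robot.read_position();q=p.copy()
robot.servo_line([*(p[:2]-.041*e),.104],speed=.05);st()
q=np.r_[p[:2]-.041*e,.104]
for i in range(14):
    q=q-np.r_[.0015*e,0]; robot.servo_line(q,speed=.02); f=robot.read_force()[:2]@e; print(i,round(f,1),end=' ')
    if f>12: break
st("stop");print("slid",(p-robot.read_position())[:2]@e)
```

```text
at t 48.67 p [0.4303 0.0381 0.1046] F [0.7 1.1 0.1] w 63.2
grip t 49.53 p [0.4292 0.0361 0.104 ] F [  3.  -13.7   1. ] w 11.9
 t 50.54 p [ 0.424  -0.0049  0.104 ] F [ 1.5 -2.4 -1.1] w 11.8
0 0.7 1 1.2 2 1.8 3 7.2 4 16.2 stop t 51.79 p [ 0.4234 -0.01    0.104 ] F [-1.1 16.5 -0.8] w 11.8
slid 0.046494650512878044
```

Run:
```python
from vis import *
robot.move_gripper(.6);st("rel")
x=robot.read_position();robot.servo_line([x[0],x[1],.3],speed=.25)
robot.goto([.45,-.45,.35],RT);st()
for n in("top","side"):
    p,d=robot.grab_frame(n); P=cloud(n,d)
    cv2.imwrite(f"pics/{n}5.png",cv2.resize((p[190:290,150:400] if n=="top" else p[160:380,240:440])[:,:,::-1],None,fx=2.7 if n=="side" else 3.2,fy=2.7 if n=="side" else 3.2,interpolation=2))
    for nm,c in(("O",O),("B",B),("G",G)):
        m=(d>0)&(np.hypot(P[...,0]-c[0],P[...,1]-c[1])<.019)&(P[...,2]>.12)&(P[...,2]<.17); v,u=np.nonzero(m)
        if m.sum(): print(n,nm,m.sum(),"top z",np.percentile(P[m][:,2],[20,60,90]),ray(n,u.mean(),v.mean(),.1365))
    L=(P[...,:2]-np.array([.4811,-.0163]))@np.c_[a,e]
    k=(d>0)&(abs(L[...,0]+.06)<.03)&(abs(L[...,1])<.08)&(P[...,2]>.132)&(P[...,2]<.16);v,u=np.nonzero(k)
    if k.sum(): w=ray(n,u.mean(),v.mean(),.138);print(n,"grip",k.sum(),w,"along",(w[:2]-[.4811,-.0163])@e)
```

```text
rel t 52.65 p [ 0.4229 -0.012   0.104 ] F [ 0.1  0.1 -0.3] w 52.7
 t 55.21 p [ 0.4505 -0.4491  0.35  ] F [ 0.9 -0.1 -0.3] w 53.1
top O 194 top z [0.1332 0.1364 0.1389] [0.4912 0.0738 0.1365]
top B 188 top z [0.1339 0.1365 0.139 ] [ 0.4797 -0.016   0.1365]
top G 188 top z [0.1338 0.1364 0.1393] [ 0.4678 -0.1066  0.1365]
top grip 43 [ 0.4243 -0.0084  0.138 ] along 0.00048658887669334946
side O 116 top z [0.1305 0.1369 0.1398] [0.4898 0.0673 0.1365]
side B 144 top z [0.131  0.1365 0.1392] [ 0.4776 -0.0229  0.1365]
side G 163 top z [0.1288 0.1371 0.1393] [ 0.4649 -0.1141  0.1365]
side grip 33 [ 0.4222 -0.0113  0.138 ] along -0.0027029847706245636
```

View pics/side5.png

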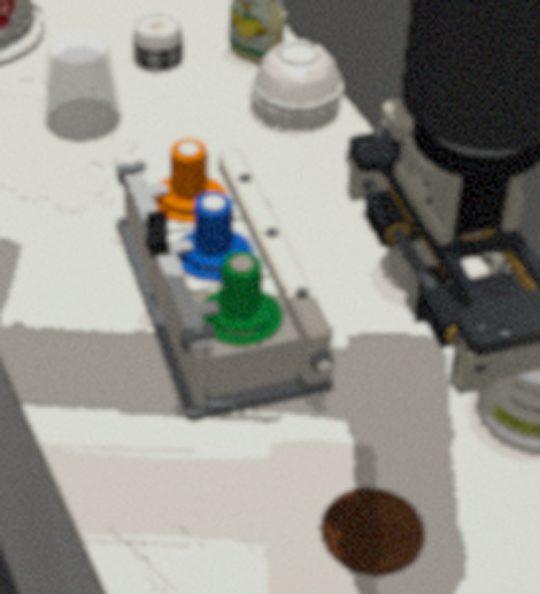

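View pics/top5.png

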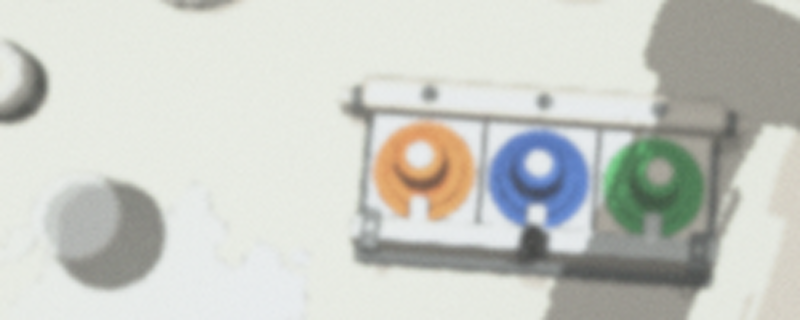

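Each filter stands in its own colour's bay with a tab over its flange, at (420,170), (538,180) and (655,185) in the top view. The grip reads the same as at the start, and the glass stands untouched at (85,220).

Run:
```python
from rig import robot
print(robot.job_done(),robot.read_t())
```

```text
the job is handed in; nothing more can be done
the job is handed in; nothing more can be done
```

The job is done and handed in at about 55 s: all three filters are fully home in their own colour's bay, and the gate is fully shut over them.

**What I did:**
1. Slid the gate open to its end stop (46.3 mm).
2. Parked green in the empty orange bay and moved blue to the blue bay.
3. Moved green to the green bay and orange from its coaster to the orange bay.
4. Slid the gate shut until I felt its stop (46.5 mm).

**Last checks:**
- **Filters:** all three tops measured about 0.1365 m, the same height as the two that started seated. A tab shows over each flange.
- **Gate:** in the top view the grip is within about 0.5 mm of where it started. The side camera reads it 3 mm off in the same direction as it did at the start, so that is camera bias, not movement.
- **Orange:** I did not feel floor contact before letting it go, unlike the other two. Its measured height and the gate shutting over it show it is home.
- **Glass:** it was not approached and looks undisturbed in the pictures; I did not measure its position.
- **Forces:** the wrist forces I read stayed under about 17 N, and the filters stayed upright.

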